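# Hang the lipped bin back on the louvered bench panel

## Robot

A 7-joint arm with a two-finger parallel gripper is mounted at the origin on the work surface. World frame = base frame: x ahead of the robot, y to its left, z up, the work surface at z = 0. Lengths are in m, angles in rad, forces in N, time in s.
With the tool pointing down it reaches from about 0.425 to 0.925 m from the base axis. Payload 6.8 kg.
Tool frame: the origin (TCP) lies at the very end of the fingers, on their centre line; the grasp point (between the pads) lies 19 mm behind it; z points along the fingers, y is the direction in which the jaws open and shut (so a half turn about z gives the same grasp; the last joint's range is limited). The gripper opens to 88 mm and grips with 3 to 60 N. Pads are 20 mm wide; open, the fingers measure 115 mm over their backs; the gripper's body (75 mm by 178 mm) begins 61 mm behind the grasp point.
Start: joints at [1.046, 0.477, 0.022, 1.555, -0.011, 1.109, -0.083], TCP at [0.273, -0.617, 0.223] pointing down, gripper open.
Joint ranges: [-2.96, 2.96], [-0.34, 2.1], [-1.41, 1.46], [0.24, 2.44], [-1.37, 4.51], [0.17, 1.92], [-2.96, 2.96]. Speed limits (rad/s): [2.39, 2.39, 3.14, 3.14, 3.14, 3.14, 3.14].

## Interface

Orientations are given as a unit quaternion [x, y, z, w].
In Python, from cell import sense, read_camera, get_calibration, finish_job gives the robot as it stands.
- The arm moves only by the shell command python3 -m creep 'ROWS' [OPENING]. ROWS is JSON, a list that holds one entry, the list of rows, each a list of 4 numbers: the shift along the tool's x, y, z in m, then the turn about the tool's z in degrees. In form: [[[x, y, z, spin], ...]]. A call has 1 to 10 rows; each row is the pose to reach, as a shift and turn from the pose commanded when the call began, along the tool's axes at that moment; what a row does not reach only later rows make up. A row lasts 1/10 s, in which the tool goes at most 50 mm and 8.59 degrees, less where a joint would pass 70% of its speed; a pose out of reach is approached as far as the arm can. A call with a gripper value outside its range is refused whole. OPENING is the gripper command: -1 is shut, 1 is fully open, values between are in proportion, set as the call begins (- or left out, the last holds). The fingers move at their own pace and stop on an object; the grip force is fixed at half the most. Time passes only in rows, so rows that repeat a pose let the fingers close. It gives the time, the measured TCP pose, the force and the opening at its end, in the units of the state.
- sense(): the state, without advancing time (a new reading comes with each control period).
- read_camera(name): name is "scene" or "top"; returns the picture (384x512x3 uint8, blue, green, red); there is no depth.
- get_calibration(name): a dict with "fx", "fy", "cx", "cy" (pixels), "dist" ([k1, k2, p1, p2, k3] as OpenCV has them; the pictures are not rectified), "origin" and "attitude" of the camera in the world. Camera axes: x right, y down, z forward; pixel columns grow to the right and rows downward; lengths in m; the calibration is good to about 2 mm. A picture is of the moment at which its call begins. get_calibration takes no time and is no camera call.
- finish_job(): hands the job in, once; it reports no verdict.
The state is a dict: "time_s": time; "joints": joint angles; "dq": joint speeds; "joint_efforts": joint torques, N m; "tcp_pos": TCP position; "ee_rot": TCP orientation; "contact_force": force on the tool from outside, world axes, zero at the start; "wrist_torque": the same for the moment, N m; "gripper_width": finger opening in m.
Only numpy, scipy, OpenCV 4.12 (cv2) and the standard library are available. Lean on these libraries where they do the work, as an engineer would, in place of code of your own. Each camera call takes 0.05 s, during which the arm holds its last target. There are 200 camera calls.

## Task

Hang the loose lipped bin on the top rail of the louvered panel, in the free place between the two bins already hanging there: lift it above the rail, then lower it until its lip is fully home over the rail, and let it hang like its neighbours. Leave the plain tray of caps, which has no lip, where it stands.

Things in the scene. Friction and masses are not known exactly. Their poses are not given: they have to be found in the camera images.
- bin_mid (a point): Centre (half-way up) of the loose empty white plastic bin: open tub 90 mm long (x), 60 wide (y), 65 high, walls 4 mm, front (-x) wall only 40 high; the hooked lip is on its back (+x), see bin_lip. z up. Stands on the bench left or right of a small vial, lip pointing roughly away from the robot (within 30 degrees). Grasp across the 60 mm width, at this height. 80 to 170 g.
- bin_lip (a point): Middle of the slot under the bin's hooked lip, at the height of the lip's underside: 54 mm along +x and 28.5 mm above bin_mid, same axes. The lip, 60 mm wide, runs back from the back wall's top and turns down 24 mm. The slot between wall and flange is 18 mm wide (9 either side); the flange's lower edge flares 6 mm outward. Bring this point over the rail, lower till it meets the rail's top.
- gap (a point): Top of the rail, mid free place, 140 mm up. Panel: grey sheet 380 mm long, 4 thick; round rail 6 thick on its top edge. x points across the rail, away from the robot; y along it; z up. Neighbours, like bins, are fixed 120 mm either side (180 mm clear between), tops 5 mm above the rail. The bin hangs on the robot's side, x along this x, bin_lip here; let go, its front sags 13 degrees.
- tray_mid (a point): Centre (half-way up) of the plain white plastic tray, 90 by 60 by 65 mm, four equally high walls and no lip, holding screw caps; x along its length, z up. Stands on the other side of the vial from the lipped bin. Not to be moved.
Things that resemble listed ones, but are neither listed nor needed, are in the scene too. What is shaped like the part that bears bin_mid but pink is not meant.

How it is judged:
By the outcome, as a careful person would: the job done as asked, in the order asked, and still so for the second after the job is handed in, with the robot touching nothing.
It also fails if it takes over 42 s, if anything falls off the work surface, if the arm or the gripper's body presses on something with over 40 N, if the wrist force passes 120 N, or if a joint passes its speed limit or range.

## Working session

There is one attempt and no reset: what is moved stays moved. The work goes in short steps, Python scripts to look and compute and a shell command to move; the robot and the scene stay as the last step left them, time stands still between calls to the robot, and variables do not carry over. Pictures are saved under pics/ and viewed, about 8 in all and at most 12, crops included, and the job is handed in when it is done.

```bash
mkdir -p pics; python3 - <<'E'
from cell import *
import cv2
for n in("scene","top"):
    cv2.imwrite(f"pics/{n}0.png",read_camera(n)); print(n,get_calibration(n))
print(sense())
E
```

```text
scene {'fx': 473.4388661937684, 'fy': 473.4388661937684, 'cx': 259.2364995730648, 'cy': 194.7478601444941, 'dist': array([0.0095707, 0.       , 0.       , 0.       , 0.       ]), 'origin': array([1.12163058, 0.71666911, 0.71205033]), 'attitude': array([ 0.29993181,  0.81955396, -0.45828431, -0.16836778])}
top {'fx': 420.5432240818395, 'fy': 420.5432240818395, 'cx': 256.62575135151786, 'cy': 184.0518930890384, 'dist': array([0.00259194, 0.        , 0.        , 0.        , 0.        ]), 'origin': array([ 0.42928978, -0.01363942,  1.00187791]), 'attitude': array([ 0.71696296, -0.69640832,  0.01801896, -0.02559074])}
{'time_s': 0.1, 'joints': array([ 1.04588547,  0.47772585,  0.02234793,  1.55629406, -0.01149626,
        1.10926475, -0.08307867]), 'dq': array([-0.00058051, -0.00140534,  0.00047998, -0.00198891, -0.00134064,
        0.00172661,  0.00062415]), 'joint_efforts': array([ 4.12705573e-03, -5.84097397e+01,  1.54022735e+00, -2.73315632e+01,
       -5.41229651e-02,  1.30450370e-02,  2.32477862e-05]), 'tcp_pos': array([ 0.27305485, -0.61675203,  0.2217981 ]), 'ee_rot': array([ 9.78357748e-01,  2.06919080e-01, -2.19268411e-04, -7.50490037e-04]), 'contact_force': array([-0.28395251,  0.19286413,  0.3671794 ]), 'wrist_torque': array([ 4.13585488e-02, -3.18073280e-02,  4.75082947e-05]), 'gripper_width': 0.08781247524258674}
```

```bash
python3 - <<'E'
import cv2
for n in("scene","top"):
    cv2.imwrite(f"pics/{n}0b.png",cv2.resize(cv2.imread(f"pics/{n}0.png"),(800,600),interpolation=cv2.INTER_CUBIC))
E
```

```text
(no output)
```

View pics/scene0b.png

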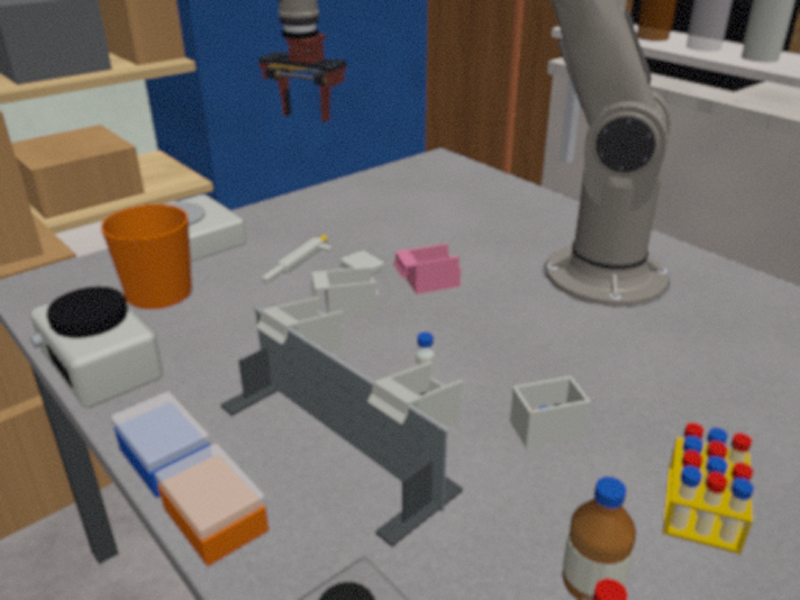

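View pics/top0b.png

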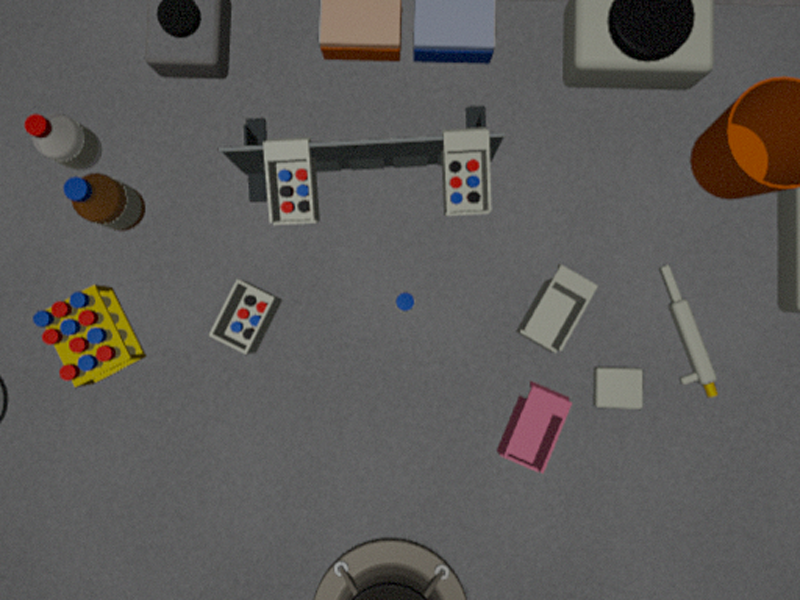

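The scene view shows the white lipped bin (~(345,290)), the panel with two hanging bins, and the tray of caps (~(550,410)). In the top view the lipped bin is at ~(558,308), its lip toward the upper right, the tray is at (245,317), and the rail runs from (222,150) to (502,138). I'll enlarge these next.

```bash
python3 - <<'E'
import cv2,numpy as np
t=cv2.imread("pics/top0.png")
f=lambda x0,y0,w,h,s:cv2.resize(t[y0:y0+h,x0:x0+w],None,fx=s,fy=s,interpolation=cv2.INTER_CUBIC)
cv2.imwrite("pics/c1.png",cv2.convertScaleAbs(f(325,165,64,64,9),alpha=1.2))
cv2.imwrite("pics/c2.png",cv2.convertScaleAbs(f(135,65,200,85,4),alpha=1.5))
E
```

```text
(no output)
```

View pics/c1.png

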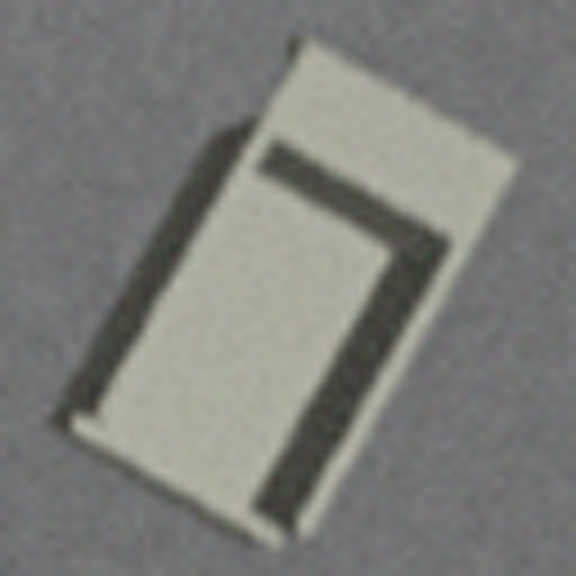

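View pics/c2.png

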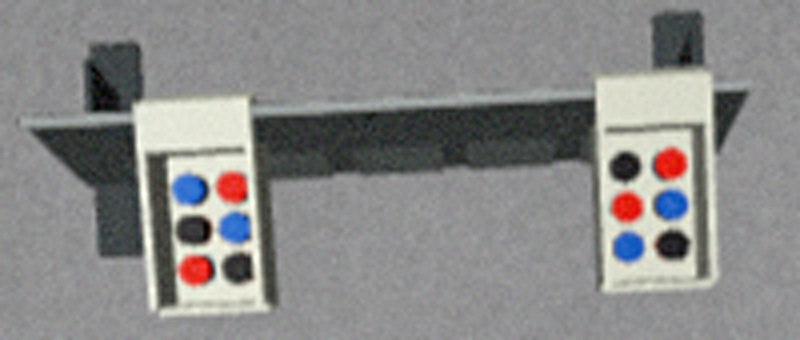

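```bash
cat > h.py <<'E'
import cv2,numpy as np
from cell import *
from scipy.spatial.transform import Rotation as R
from scipy.optimize import least_squares
def cam(n):
    c=get_calibration(n);K=np.array([[c["fx"],0,c["cx"]],[0,c["fy"],c["cy"]],[0,0,1.]])
    return K,c["dist"],np.array(c["origin"]),R.from_quat(c["attitude"])
def proj(n,P):
    K,d,o,r=cam(n);r=r.inv()
    return cv2.projectPoints(np.array(P,float).reshape(-1,1,3),r.as_rotvec(),-r.apply(o),K,d)[0][:,0]
def ray(n,uv,z):
    K,d,o,r=cam(n)
    q=cv2.undistortPoints(np.array(uv,float).reshape(-1,1,2),K,d)[:,0]
    v=r.apply(np.c_[q,np.ones(len(q))]);return o+v*((z-o[2])/v[:,2])[:,None]
def unc(p,x0,y0,s): return (np.array(p,float)+.5)/s-.5+[x0,y0]
E
python3 - <<'E'
from h import *
uv=unc([(308,40),(518,162),(275,143),(450,240),(72,418),(283,547)],325,165,9)
M=np.array([(67,30,65),(67,-30,65),(41,26,65),(41,-26,65),(-45,30,40),(-45,-30,40)])/1e3
def w(p,M): return R.from_euler('z',p[2]).apply(M)+[p[0],p[1],0]
s=least_squares(lambda p:(proj("top",w(p,M))-uv).ravel(),[.5,-.2,-.5])
b=s.x;print("bin",b,np.degrees(b[2]),s.fun.round(2))
rl=ray("top",unc([(26,121),(255,109),(425,101),(597,93),(748,87)],135,65,4),.137)
print(rl.round(4)); k=np.polyfit(rl[:,1],rl[:,0],1);print("slope",k,"yaw",-np.degrees(np.arctan(k[0])))
# neighbours' lips at rail: side edges where the rail passes
e=ray("top",unc([(136,112),(252,107),(598,90),(712,86)],135,65,4),.145);print(e.round(4))
# tray
im=cv2.imread("pics/scene0.png")
yaw=-np.arctan(k[0]);ym=e[:,1].mean();g=np.array([np.polyval(k,ym),ym,.14]);print("gap",g,yaw)
def dot(P,c):
    for u,v in proj("scene",P):cv2.circle(big,(int((u+.5)*S-ox),int((v+.5)*S-oy)),3,c,-1)
S=4;ox=130*S;oy=150*S
big=cv2.resize(im,None,fx=S,fy=S,interpolation=cv2.INTER_CUBIC);ox-=0
big=big[oy:oy+600,ox:ox+800].copy()
dot(w(b,M),(0,0,255));dot(w(b,[(54*1e-3,0,.065)]),(255,0,0))
Rg=R.from_euler('z',yaw)
dot([g+Rg.apply((0,y,0)) for y in(-.19,-.09,0,.09,.19)],(0,255,0))
cv2.imwrite("pics/o1.png",big)
E
```

```text
bin [ 0.45462805 -0.22444691 -0.4962888 ] -28.43525366568469 [ 0.16 -0.28  0.41 -0.38 -0.32 -0.77  0.69  0.15 -0.27  1.18 -0.68  0.12]
[[ 0.6625  0.2436  0.137 ]
 [ 0.6721  0.1239  0.137 ]
 [ 0.6787  0.0351  0.137 ]
 [ 0.6854 -0.0546  0.137 ]
 [ 0.6906 -0.1332  0.137 ]]
slope [-0.07466426  0.68109284] yaw 4.270024036132369
[[ 0.6667  0.1843  0.145 ]
 [ 0.6709  0.1242  0.145 ]
 [ 0.6846 -0.0547  0.145 ]
 [ 0.6882 -0.1135  0.145 ]]
gap [0.6784738  0.03507757 0.14      ] 0.07452597856980717
```

View pics/o1.png

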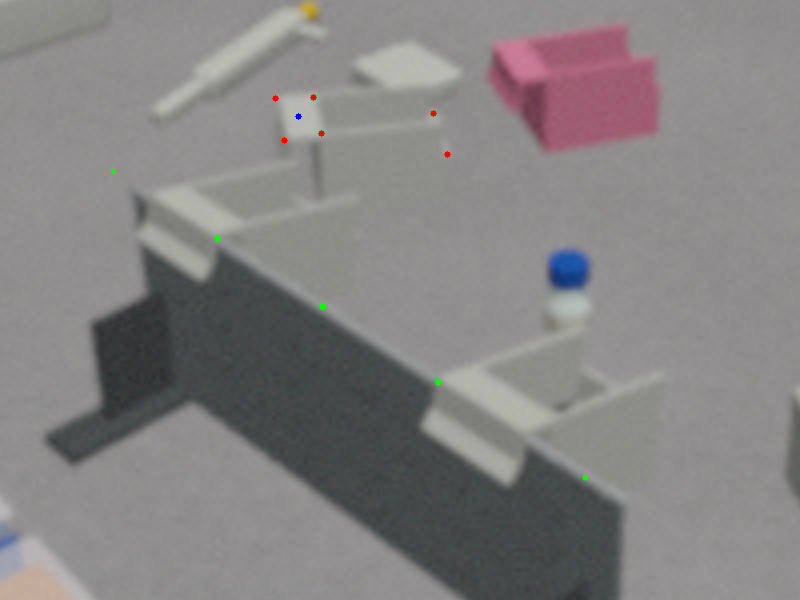

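The overlay confirms the rail (green dots lie along the rail's edge) and the bin (red dots within ~1 px, about 1–2 mm, of the lip and wall corners). Bin: (0.4546, -0.2244), yaw -28.4°. Gap: (0.6785, 0.0351), yaw 4.3°. Next I work out the moves.

```bash
cat >> h.py <<'E'
def delta(x,y,z,yaw,s=None):
    s=s or sense();r=R.from_quat(s["ee_rot"]);m=r.as_matrix()
    psi=np.degrees(np.arctan2(m[1,0],m[0,0]))
    print("d",r.inv().apply(np.array([x,y,z])-s["tcp_pos"]).round(4),"spin",round(psi-yaw,2),"| at",s["tcp_pos"].round(4),round(psi,2),"tilt z",m[:,2].round(3))
E
python3 -c "
from h import *
delta(.4546,-.2244,.12,-28.4)"
```

```text
d [ 0.3249 -0.2851  0.1022] spin 52.28 | at [ 0.2731 -0.6168  0.2218] 23.88 tilt z [-0.001  0.001 -1.   ]
```

```bash
python3 -m creep '[[[0.02,-0.018,0,3],[0.05,-0.044,0,8],[0.08,-0.07,0,13],[0.11,-0.097,0,18],[0.14,-0.123,0,23],[0.17,-0.149,0.01,28],[0.2,-0.176,0.02,33],[0.23,-0.202,0.03,38],[0.26,-0.228,0.04,43],[0.285,-0.25,0.05,48]]]' 1; python3 -c "
from h import *
delta(.4546,-.2244,.12,-28.4)"
```

```text
time_s: 1.1
tcp_pos: [0.4333, -0.2709, 0.1721]
ee_rot: [0.978, -0.21, -0.0, -0.0]
contact_force: [-0.4, 0.5, -0.1]
gripper_width: 0.0877
d [ 0.0004 -0.0512  0.0522] spin 4.15 | at [ 0.4333 -0.2709  0.1721] -24.25 tilt z [-0.     0.001 -1.   ]
```

```bash
python3 -m creep '[[[0,-0.012,0.005,1],[0,-0.025,0.01,2],[0,-0.038,0.015,3],[0,-0.048,0.025,4],[0,-0.051,0.035,4.1],[0,-0.051,0.045,4.1],[0,-0.051,0.05,4.1],[0,-0.051,0.05,4.1],[0,-0.051,0.05,4.1]]]'; python3 - <<'E'
from h import *
delta(.4546,-.2244,.0135,-28.4)
t=[cv2.resize(read_camera("top")[150:240,300:410],None,fx=5,fy=5,interpolation=2),cv2.resize(read_camera("scene")[120:220,170:280],None,fx=5,fy=5,interpolation=2)]
t[0]=cv2.copyMakeBorder(t[0],0,50,0,0,0)
cv2.imwrite("pics/a1.png",cv2.resize(np.hstack(t),(800,364)))
E
```

```text
time_s: 2.0
tcp_pos: [0.4534, -0.2273, 0.1227]
ee_rot: [0.97, -0.244, -0.0, 0.0]
contact_force: [0.2, 0.7, -0.3]
gripper_width: 0.0882
d [-0.0003 -0.0031  0.1092] spin 0.13 | at [ 0.4534 -0.2273  0.1227] -28.27 tilt z [-0. -0. -1.]
```

View pics/a1.png

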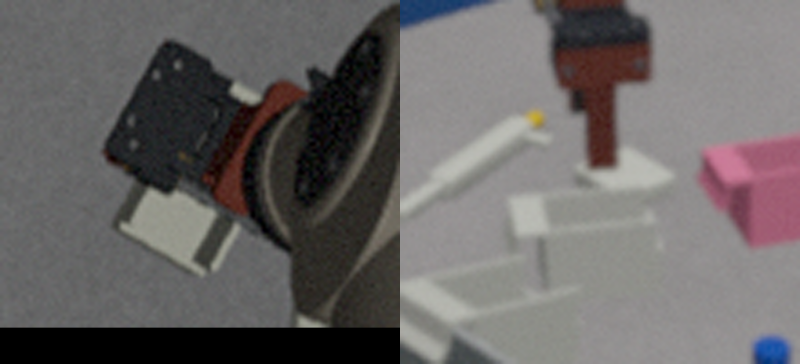

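The jaws are aligned above the bin: in the left view the gripper is parallel to the bin, and in the right one the near finger (600,165) sits over the bin's length. I'll shift 3 mm and descend.

```bash
python3 -m creep '[[[0,-0.003,0.01,0],[0,-0.003,0.025,0],[0,-0.003,0.04,0],[0,-0.003,0.055,0],[0,-0.003,0.07,0],[0,-0.003,0.082,0],[0,-0.003,0.094,0],[0,-0.003,0.103,0],[0,-0.003,0.109,0],[0,-0.003,0.109,0]]]' 1;  python3 -m creep '[[[0,0,0,0],[0,0,0,0],[0,0,0,0],[0,0,0,0],[0,0,0,0],[0,0,0,0],[0,0,0,0],[0,0,0,0]]]' -1; python3 -c "
from h import *
delta(.4546,-.2244,.0135,-28.4)"
```

```text
time_s: 3.1
tcp_pos: [0.4546, -0.2239, 0.013]
ee_rot: [0.97, -0.244, -0.001, -0.0]
contact_force: [-0.4, 0.1, -0.3]
gripper_width: 0.0876
time_s: 3.9
tcp_pos: [0.4551, -0.2243, 0.014]
ee_rot: [0.97, -0.244, 0.0, 0.0]
contact_force: [-2.0, -0.5, 5.5]
gripper_width: 0.0598
d [-0.0004  0.0003  0.0005] spin 0.17 | at [ 0.4551 -0.2243  0.014 ] -28.23 tilt z [ 0.001 -0.    -1.   ]
```

```bash
python3 -m creep '[[[0,0,-0.005,0],[0,0,-0.02,0],[0,0,-0.04,0],[0,0,-0.06,0],[0,0,-0.08,0],[0,0,-0.1,0],[0,0,-0.12,0],[0,0,-0.14,0],[0,0,-0.16,0],[0,0,-0.17,0]]]'; python3 -m creep '[[[0,0,-0.005,0],[0,0,-0.005,0],[0,0,-0.005,0]]]'; python3 -c "
from h import *
g=R.from_euler('z',.0745).apply([-.054,0,0])+[.6785,.0351,0]
print(g);delta(g[0],g[1],.185,4.27)"
```

```text
time_s: 4.9
tcp_pos: [0.4554, -0.2241, 0.1852]
ee_rot: [0.97, -0.244, 0.001, 0.0]
contact_force: [0.5, -0.5, -0.6]
gripper_width: 0.0602
time_s: 5.2
tcp_pos: [0.4544, -0.2238, 0.1878]
ee_rot: [0.97, -0.244, -0.001, -0.0]
contact_force: [0.5, 0.1, -1.8]
gripper_width: 0.0599
[0.62464979 0.03108072 0.        ]
d [ 0.0295 -0.3051  0.0027] spin -32.48 | at [ 0.4544 -0.2238  0.1878] -28.21 tilt z [-0.001  0.001 -1.   ]
```

```bash
python3 -m creep '[[[0.001,-0.01,0,-1],[0.003,-0.03,0,-3],[0.005,-0.05,0,-6],[0.007,-0.075,0,-9],[0.01,-0.1,0,-12],[0.012,-0.125,0,-15],[0.014,-0.15,0,-18],[0.017,-0.175,0,-21],[0.019,-0.2,0,-24],[0.0215,-0.222,0,-27]]]' ; python3 -m creep '[[[0.034,-0.01,0,-1.5],[0.031,-0.03,0,-3],[0.0,-0.03,0,-3]]]' >/dev/null; python3 -c "
from h import *
delta(.6246,.0311,.185,4.27)"
```

```text
time_s: 6.2
tcp_pos: [0.5801, -0.0364, 0.1886]
ee_rot: [1.0, -0.008, 0.0, -0.0]
contact_force: [0.2, -0.1, -2.3]
gripper_width: 0.0596
d [ 0.0435 -0.0335  0.0034] spin -2.13 | at [ 0.5824 -0.0041  0.1883] 2.14 tilt z [ 0.002  0.003 -1.   ]
```

```bash
python3 -m creep '[[[0.008,-0.007,0,-0.5],[0.02,-0.016,0,-1],[0.032,-0.025,0,-2],[0.041,-0.032,0,-2.1],[0.0435,-0.0335,0,-2.1],[0.0435,-0.0335,0,-2.1],[0.0435,-0.0335,0,-2.1],[0.0435,-0.0335,0,-2.1],[0.0435,-0.0335,0,-2.1]]]'; python3 - <<'E'
from h import *
delta(.6246,.0311,.185,4.27)
s=sense();r=R.from_quat(s["ee_rot"]);m=s["tcp_pos"]+np.array([0,0,.019])
lip=m+R.from_euler('z',np.arctan2(*r.as_matrix()[[1,0],0])).apply([.054,0,.0285]);print("lip est",lip)
S=4;im=read_camera("scene");b=cv2.resize(im,None,fx=S,fy=S,interpolation=2)[400:1000,520:1320].copy()
Rb=R.from_euler('z',.0745)
P=[m+Rb.apply(np.array(p)/1e3) for p in[(67,30,32.5),(67,-30,32.5),(73,30,8.5),(73,-30,8.5)]]
for u,v in proj("scene",P):cv2.circle(b,(int((u+.5)*S-520),int((v+.5)*S-400)),3,(0,0,255),-1)
cv2.imwrite("pics/a2.png",b)
E
```

```text
time_s: 7.4
tcp_pos: [0.6217, 0.0257, 0.1887]
ee_rot: [0.999, 0.034, -0.0, 0.0]
contact_force: [0.2, -0.3, -1.5]
gripper_width: 0.0596
d [ 0.0033 -0.0052  0.0037] spin -0.43 | at [0.6217 0.0257 0.1887] 3.84 tilt z [-0. -0. -1.]
lip est [0.67557603 0.02930703 0.2362398 ]
```

View pics/a2.png

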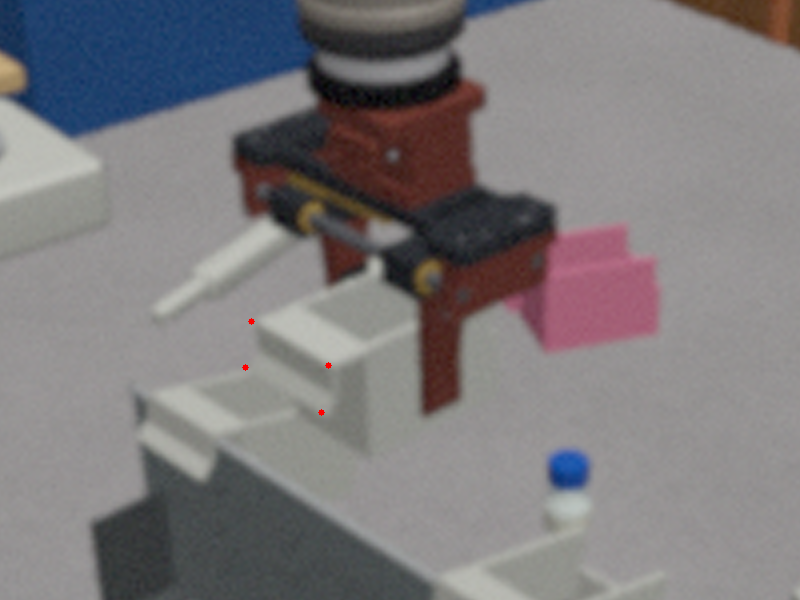

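The bin is held level and square to the rail, above and behind it. Its lip corner is at (258,322), within ~1.5 px of the prediction at (251,321). I'll correct the small lag and then lower.

```bash
python3 -m creep '[[[0.002,-0.003,0,-0.2],[0.004,-0.005,0,-0.4],[0.004,-0.005,0.01,-0.4],[0.004,-0.005,0.02,-0.4],[0.004,-0.005,0.03,-0.4],[0.004,-0.005,0.04,-0.4],[0.004,-0.005,0.05,-0.4],[0.004,-0.005,0.055,-0.4],[0.004,-0.005,0.055,-0.4],[0.004,-0.005,0.055,-0.4]]]'; python3 - <<'E'
from h import *
delta(.6252,.0311,.0925,4.27)
s=sense()
t=[cv2.resize(read_camera("top")[60:150,170:290],(480,360),interpolation=2),cv2.resize(read_camera("scene")[145:265,170:290],(360,360),interpolation=2)]
cv2.imwrite("pics/a3.png",cv2.resize(np.hstack(t),(800,343)))
E
```

```text
time_s: 8.45
tcp_pos: [0.6258, 0.0315, 0.1338]
ee_rot: [0.999, 0.037, 0.0, -0.0]
contact_force: [-0.3, 0.3, -1.6]
gripper_width: 0.0599
d [-0.0006  0.0004  0.0413] spin 0.01 | at [0.6258 0.0315 0.1338] 4.28 tilt z [ 0.  0. -1.]
```

View pics/a3.png

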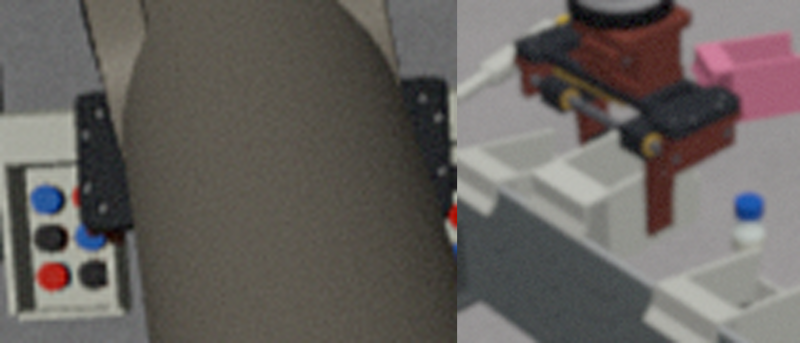

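The bin is over the rail between its neighbours: in the right view the lip is at (590,185), just above the rail. The top view is blocked by the arm. I'll lower carefully, watching the force.

```bash
python3 -m creep '[[[0,0,0.006,0],[0,0,0.012,0],[0,0,0.018,0],[0,0,0.022,0],[0,0,0.025,0],[0,0,0.025,0],[0,0,0.025,0]]]'; python3 -c "
from h import *
delta(.6252,.0311,.0925,4.27)"
```

```text
time_s: 9.25
tcp_pos: [0.6257, 0.0315, 0.1087]
ee_rot: [0.999, 0.037, 0.0, -0.0]
contact_force: [0.4, 0.9, -0.9]
gripper_width: 0.0599
d [-0.0005  0.0004  0.0162] spin 0.01 | at [0.6257 0.0315 0.1087] 4.28 tilt z [ 0.  0. -1.]
```

```bash
python3 - <<'E'
from h import *
cv2.imwrite("pics/a4.png",cv2.resize(read_camera("scene")[170:245,180:280],(800,600),interpolation=2))
E
python3 -m creep '[[[0,0,0.003,0],[0,0,0.006,0],[0,0,0.009,0],[0,0,0.011,0],[0,0,0.012,0],[0,0,0.012,0]]]'
```

```text
time_s: 9.9
tcp_pos: [0.6255, 0.0314, 0.0964]
ee_rot: [0.999, 0.037, -0.0, 0.0]
contact_force: [-0.2, -0.9, -1.4]
gripper_width: 0.0601
```

View pics/a4.png

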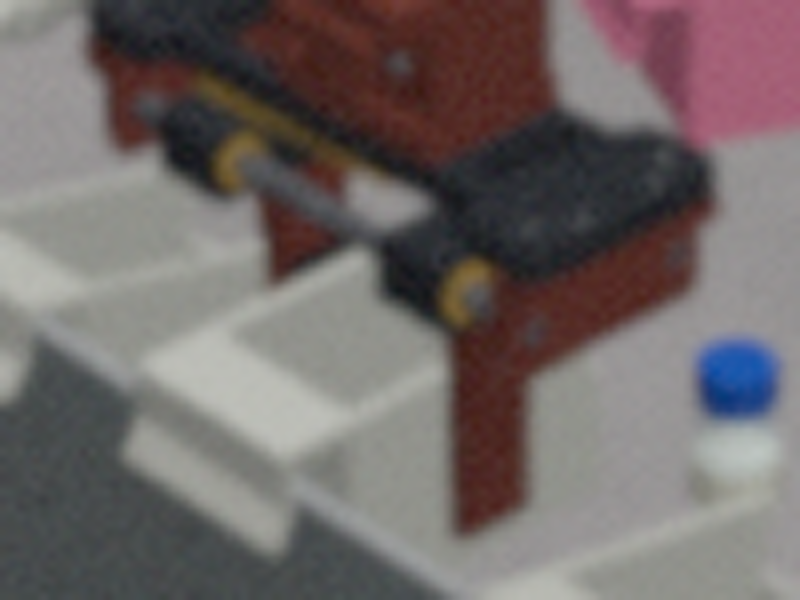

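The picture shows the flange (120–300, 420–560) on the far side of the rail and the bin body on the near side, so the lip straddles it. I'll lower until it makes contact.

```bash
python3 -m creep '[[[0,0,0.001,0],[0,0,0.002,0],[0,0,0.003,0],[0,0,0.003,0]]]'; python3 -m creep '[[[0,0,0.001,0],[0,0,0.002,0],[0,0,0.002,0]]]'
```

```text
time_s: 10.3
tcp_pos: [0.6255, 0.0315, 0.0935]
ee_rot: [0.999, 0.037, -0.0, 0.0]
contact_force: [0.1, -0.2, -1.4]
gripper_width: 0.06
time_s: 10.6
tcp_pos: [0.6258, 0.0315, 0.0927]
ee_rot: [0.999, 0.037, 0.0, 0.0]
contact_force: [-3.3, -0.8, 6.3]
gripper_width: 0.0598
```

Contact came at the expected height (6 N upward), so the lip is home. I'll release, wait, then withdraw straight up.

```bash
python3 -m creep '[[[0,0,0,0],[0,0,0,0],[0,0,0,0],[0,0,0,0],[0,0,0,0],[0,0,0,0],[0,0,0,0],[0,0,0,0],[0,0,0,0],[0,0,0,0]]]' 1; python3 -m creep '[[[0,0,-0.005,0],[0,0,-0.015,0],[0,0,-0.03,0],[0,0,-0.045,0],[0,0,-0.06,0],[0,0,-0.08,0],[0,0,-0.1,0],[0,0,-0.12,0],[0,0,-0.14,0],[0,0,-0.15,0]]]'; python3 -m creep '[[[-0.02,0.01,0,0],[-0.05,0.03,0,0],[-0.08,0.06,0,0],[-0.1,0.09,0,0],[-0.11,0.12,0,0],[-0.12,0.15,0,0],[-0.13,0.18,0,0],[-0.14,0.21,0,0],[-0.15,0.24,0,0],[-0.15,0.25,0,0]]]'; python3 - <<'E'
from h import *
t=[cv2.resize(read_camera("top")[65:165,135:335],(800,400),interpolation=2),cv2.resize(read_camera("scene")[160:285,150:310],None,fx=2.5,fy=2.5,interpolation=2)]
print([i.shape for i in t])
cv2.imwrite("pics/f1.png",t[0])
cv2.imwrite("pics/f2.png",cv2.resize(t[1],(768,600)))
E
```

```text
time_s: 11.6
tcp_pos: [0.6256, 0.0315, 0.0917]
ee_rot: [0.999, 0.037, 0.0, -0.0]
contact_force: [-0.1, 0.2, -0.4]
gripper_width: 0.0876
time_s: 12.6
tcp_pos: [0.6266, 0.0317, 0.2449]
ee_rot: [0.999, 0.037, 0.002, -0.0]
contact_force: [-0.3, -0.1, 0.4]
gripper_width: 0.0877
time_s: 13.6
tcp_pos: [0.493, -0.2328, 0.242]
ee_rot: [0.999, 0.035, -0.0, 0.001]
contact_force: [-0.4, -0.8, 0.6]
gripper_width: 0.0877
[(400, 800, 3), (312, 400, 3)]
```

View pics/f1.png

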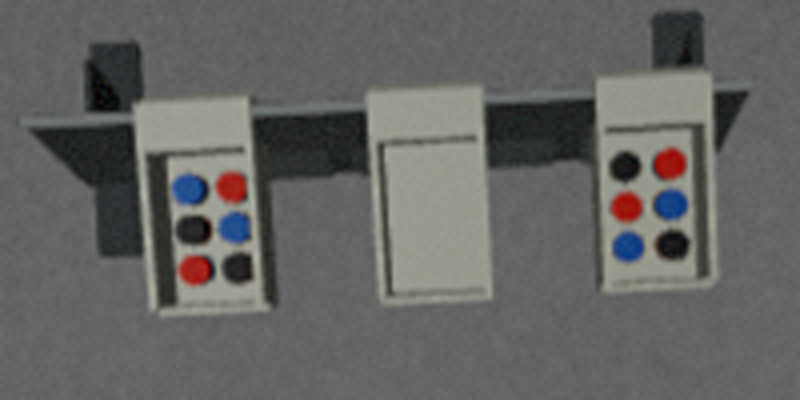

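View pics/f2.png

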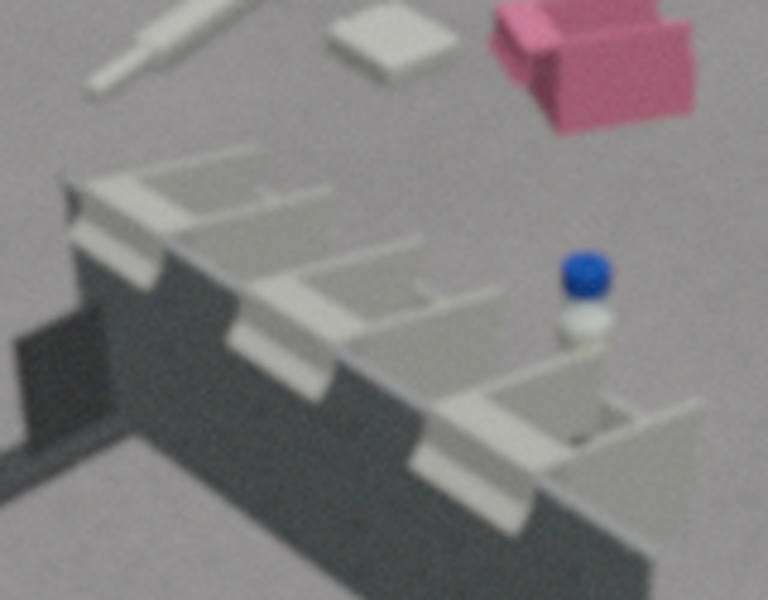

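The middle bin hangs centred at (428,190) in the top crop, with its neighbours at (200,205) and (656,180). In the scene crop its lip (285,340) sits in line with theirs, at the same height and sag. I'll hand in.

```bash
python3 -m creep '[[[0,0,0,0],[0,0,0,0],[0,0,0,0],[0,0,0,0],[0,0,0,0]]]'; python3 -c "
from cell import *
finish_job();s=sense();print(s['time_s'],s['contact_force'])"
```

```text
time_s: 14.2
tcp_pos: [0.4948, -0.2285, 0.2417]
ee_rot: [0.999, 0.038, -0.0, -0.0]
contact_force: [-0.4, -0.0, 0.7]
gripper_width: 0.0876
the job is handed in; nothing more can be done
the job is handed in; nothing more can be done
```

The lipped bin now hangs on the top rail in the free place between its two neighbours. I gripped it across its 60 mm width, lifted it above the rail and turned it square. I then lowered it until the lip met the rail at about the expected height (about 6 N upward), let go and withdrew. I handed the job in at about 14.2 s, with the gripper well clear of the bin and about 0.24 m above the bench.

**Last checks:** both cameras showed the bin midway between its neighbours, with its lip flange behind the rail and the same height and sag as theirs. The highest force I read was about 6 N.

**Not checked or disagreeing:**
- **Tray:** I kept well away from the tray of caps, but did not photograph it again at the end.
- **Scene camera:** it differed from the top camera by about 1–2 pixels (2–3 mm) on the bin's position, which is within the slot's clearance.
- **Final state:** the state read after hand-in returned only the "handed in" message.

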